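Hang the green status tag on the sign stand

ROBOT

A 6-joint arm with a two-finger parallel gripper is mounted at the origin on a cart in front of the work surface, level with it; the furniture and walls round the work are solid. World frame = base frame: x ahead of the robot, y to its left, z up, the work surface at z = 0. Lengths are in m, angles in rad, forces in N, time in s.
With the tool pointing down it reaches from about 0.3 to 0.875 m from the base axis. Payload 6.4 kg.
Tool frame: the origin (TCP) lies midway between the tips of the shut fingers; the grasp point (between the pads) lies 19 mm behind it (ctrl.pinch_z is the distance from the TCP to the grasp point, in m); z points along the fingers, y is the line along which they close (so a half turn about z gives the same grasp; the last joint's range is limited). The gripper opens to 85 mm and grips with 20 to 120 N. Pads are 22 mm wide; open, the fingers measure 114 mm over their backs; the gripper's body (76 mm by 85 mm) begins 54 mm behind the grasp point. The pads swing forward as they close: fully open they stand 13 mm farther back than shut.
Start: joints at [-1.432, 0.181, 1.607, -0, 1.354, -0.206], TCP at [0.194, -0.541, 0.199] pointing down, gripper open.
Joint ranges: [-2.99, 2.99], [-0.89, 2.07], [0.3, 2.58], [-1.14, 4.28], [0, 2.63], [-3.12, 3.12]. Speed limits (rad/s): [2.57, 2.57, 3.01, 3.14, 3.14, 3.14].

INTERFACE

Orientations are given as a unit quaternion [w, x, y, z].
In Python, from bench import ctrl gives the robot as it stands.
- The arm moves only by the tool apply_moves, never from a script. Its argument "moves" is a list of rows, each an object with "jaw": the opening, from 0 (shut) to 1 (fully open); "offset": the shift along the tool's x, y, z in mm, a list of three; "rot": the turn, a rotation vector about the tool's x, y, z in degrees, a list of three. In form: [{"jaw": jaw, "offset": [dx, dy, dz], "rot": [ax, ay, az]}, ...]. A call has exactly 5 rows; each row shifts and turns the commanded pose from where the row before left it, along the tool's axes as they then stand; what a row does not reach is not made up. A row lasts 1/8 s, in which the tool goes at most 62.5 mm and 10.7 degrees, less where a joint would pass 70% of its speed; a pose out of reach is approached as far as the arm can. A call is refused whole if a number of a shift passes 62.5 or a number of a turn 10.7, either way. A call with a gripper value outside its range is refused whole. The fingers move at their own pace and stop on an object; the grip force is fixed at half the most. Time passes only in rows, so rows that do not move let the fingers close, or fill a call up. It gives the time, the measured TCP pose, the force, the opening and the grip force at its end, in the units of the state.
- ctrl.get_obs(): the state, without advancing time (a new reading comes with each control period).
- ctrl.camera(name): name is "scene" or "top"; returns (picture, depth): 400x640x3 uint8, red, green, blue; 400x640 float32, m along the optical axis (not along the pixel's ray), 0 where there is no reading.
- ctrl.camera_params(name): a dict with "K" (3x3 intrinsics, pixels), "cam_to_world" (4x4, takes a point from camera to world coordinates). Camera axes: x right, y down, z forward; pixel columns grow to the right and rows downward; lengths in m; the calibration is good to about 2 mm. A picture is of the moment at which its call begins. camera_params takes no time and is no camera call.
- ctrl.hand_in(): hands the job in; it is judged then, once.
Trained networks look in the newest picture that a camera, given by its name, has taken for a name from the list of things; names that differ only in an ending like _2 or _b are one class to them, and where a whole thing is asked for, a point or a joint stands for the part that bears it (a point fixed in the world has none). Each returns a list of dicts, best first, with "score" (0 to 1); they miss things now and then, are a little off and sometimes report something else, mostly with a low value. They report only what shows in the picture. A call takes as long as a camera call.
- ctrl.outline_of(camera, target): "region" (400x640 bool, what is visible of it) and "position" ([column, row] in pixels, amid what is visible of it).
The state is a dict: "time_s": time; "q": joint angles; "dq": joint speeds; "joint_efforts": joint torques, N m; "eef_pos": TCP position; "eef_rot": TCP orientation; "wrist_force": force on the tool from outside, world axes, zero at the start; "torque": the same for the moment, N m; "opening": opening from 0.0 (shut) to 1.0 (fully open); "grasp_force": force on a finger pad.
Only numpy, scipy, OpenCV 4.12 (cv2) and the standard library are available. Lean on these libraries where they do the work, as an engineer would, in place of code of your own. Each camera call takes 0.05 s, during which the arm holds its last target. There are 200 camera calls.

TASK

The bonder is ready for use again: take the green status tag out of the tag rack and hang it by its window on the double-wire hook of the sign stand, so that its marked, coloured face points outward, the way the hook points. Leave it hanging straight and freely on the hook, and leave the yellow and the red tag in their slots in the rack.

Things in the scene. Friction and masses are not known exactly. Their poses are not given: they have to be found in the camera images.
- green_grip (a point): Green tag, centre of its grip stem. Stiff upright plate 10 thick (x), 56 wide (y), 139 mm high (z up), 55 to 115 g; this point is 117 above its lower edge. Marked face looks along -x: green half with a white panel and green tick; the back (+x) half is plain grey, seen from above too. Stem 24 wide, its top 14 above this point: pinch it across the 10 mm. Below: window 42 wide, from 38 to 71 below this point.
- green_mark (a point): Small black dot on the green tag's marked face, 20 mm left of the middle as one looks at that face (+y of the tag), 30 mm above the lower edge; same axes as the tag. Below the window is the plate, 46 mm high. In the fixed aluminium rack (22 mm high) the tag stands upright with its lowest 16 mm in a slot 12 mm wide: lift it straight out.
- hook_seat (a point): Hook seat on the fixed sign stand: midway between two level wires (5 thick, 21 mm over both), at their tops, 125 mm above the table; the window's top edge rests here. z up; the hook points to -x (outward). Wires run from the post (front 22 mm behind the seat, top 2 mm above it, 34 wide) to a joined upturned tip, up to 27 mm in front of the seat and 9 above it. Base plate 100 x 90 x 10 mm.
- yellow_grip (a point): Yellow tag, centre of its grip stem: same shape and axes as the green one, yellow front with a yellow disc on white. Stays in the rack. The three tags stand in one line along their y, 66 mm apart, in any order.
- red_grip (a point): Red tag, centre of its grip stem: same shape and axes as the green one, red front with a red cross on white. Stays in the rack.

How it is judged:
By the outcome, as a careful person would: the job done as asked, in the order asked, and still so for the second after the job is handed in, with the robot touching nothing.
It also fails if it takes over 38 s, if anything falls off the work surface, if the arm or the gripper's body presses on something with over 40 N, if the wrist force passes 120 N, or if a joint passes its speed limit or range.

## Working session

There is one attempt and no reset: what is moved stays moved. The work goes in short steps, Python scripts to look and compute and a tool call to move; the robot and the scene stay as the last step left them, time stands still between calls to the robot, and variables do not carry over. Pictures are saved under pics/ and viewed, at most 13 in all, crops included, and the job is handed in when it is done.

Besides the shell and the picture viewer there is one more tool, called after ">>>" in YAML: its name, and indented under it one key for each argument. apply_moves: Moves the arm, as the interface text tells. Its arguments: {"type":"object","properties":{"moves":{"type":"array"}},"required":["moves"]}

```bash
mkdir -p pics; cat > h.py <<'E'
import numpy as np,cv2
from bench import ctrl
def world(cam,u,v,d):
    p=ctrl.camera_params(cam);K=p["K"];T=np.array(p["cam_to_world"])
    u,v,d=map(np.asarray,(u,v,d))
    P=np.stack([(u-K[0][2])*d/K[0][0],(v-K[1][2])*d/K[1][1],d],-1)
    return P@T[:3,:3].T+T[:3,3]
E
cat > a.py <<'E'
from h import *
out=[]
for c in("scene","top"):
    im,d=ctrl.camera(c);np.savez(f"pics/{c}0.npz",im=im,d=d)
    cv2.imwrite(f"pics/{c}0.png",im[:,:,::-1])
    print(c,np.round(ctrl.camera_params(c)["cam_to_world"],3).tolist())
    for t in("green_grip","green_mark","hook_seat","yellow_grip","red_grip"):
        for r in ctrl.outline_of(c,t)[:2]:
            m=r["region"]&(d>0);v,u=np.nonzero(m)
            if len(u)==0: print(c,t,r["score"],"empty",r["position"]);continue
            W=world(c,u,v,d[m]);x,y=r["position"]
            print(c,t,round(r["score"],2),np.round([x,y]),len(u),"pt",np.round(world(c,x,y,d[int(y),int(x)]),4),"med",np.round(np.median(W,0),4),np.round(W.min(0),3),np.round(W.max(0),3))
o=ctrl.get_obs();print({k:np.round(v,3).tolist() for k,v in o.items()},ctrl.pinch_z)
E
python3 a.py
```

```text
scene [[-0.858, -0.286, 0.427, 0.206], [-0.514, 0.461, -0.723, 0.642], [0.01, -0.84, -0.543, 0.574], [0.0, 0.0, 0.0, 1.0]]
scene green_grip 0.58 [296. 236.] 643 pt [0.5546 0.1699 0.0928] med [0.5661 0.1666 0.0749] [ 0.543  0.082 -0.001] [0.649 0.176 0.145]
scene green_mark 0.85 [293. 236.] 646 pt [0.561  0.1711 0.0889] med [0.5652 0.1669 0.0757] [0.543 0.15  0.016] [0.598 0.176 0.145]
scene hook_seat 0.75 [352. 203.] 952 pt [ 0.565  -0.103   0.0074] med [ 0.5682 -0.0986  0.0094] [ 0.505 -0.327 -0.002] [ 0.663 -0.062  0.127]
scene yellow_grip 0.66 [316. 256.] 796 pt [0.4936 0.193  0.085 ] med [0.5029 0.1883 0.078 ] [ 0.48   0.106 -0.003] [0.567 0.198 0.145]
scene red_grip 0.93 [334. 274.] 953 pt [ 0.4821  0.1411 -0.0013] med [0.4428 0.2097 0.0723] [ 0.418  0.066 -0.003] [0.517 0.22  0.146]
top [[0.018, -0.991, 0.135, 0.438], [-1.0, -0.016, 0.015, 0.024], [-0.013, -0.135, -0.991, 1.025], [0.0, 0.0, 0.0, 1.0]]
top green_mark 0.74 [275. 201.] 265 pt [0.5745 0.1599 0.0497] med [0.5675 0.1591 0.0917] [ 0.541  0.148 -0.001] [0.604 0.192 0.149]
top hook_seat 0.55 [380. 210.] 1332 pt [ 0.5591 -0.1131  0.0115] med [ 0.557  -0.1085  0.0102] [ 0.502 -0.164 -0.004] [ 0.616 -0.062  0.135]
top yellow_grip 0.56 [264. 227.] 257 pt [0.5023 0.1771 0.1057] med [0.5052 0.1802 0.0928] [0.48  0.17  0.016] [0.533 0.205 0.146]
top red_grip 0.6 [254. 249.] 242 pt [0.4506 0.1951 0.1247] med [0.4454 0.2012 0.0927] [0.419 0.191 0.02 ] [0.472 0.231 0.148]
{'time_s': 0.6, 'q': [-1.432, 0.181, 1.607, -0.0, 1.354, -0.206], 'dq': [-0.001, -0.001, 0.001, 0.001, 0.002, -0.0], 'joint_efforts': [-0.0, -44.46, -35.152, -0.0, 0.001, -0.0], 'eef_pos': [0.194, -0.541, 0.199], 'eef_rot': [-0.0, 0.985, 0.172, -0.0], 'wrist_force': [-0.672, -0.847, 0.162], 'torque': [-0.023, -0.042, -0.018], 'grasp_force': 0.0, 'opening': 1.002} 0.0187
```

```bash
python3 - <<'E'
import cv2,numpy as np
s=cv2.imread("pics/scene0.png");t=cv2.imread("pics/top0.png")
a=cv2.resize(s[150:300,250:420],None,fx=4,fy=4,interpolation=2)
cv2.imwrite("pics/a.png",a)
cv2.imwrite("pics/b.png",cv2.resize(t[150:290,220:420],None,fx=4,fy=4,interpolation=2))
E
```

```text
(no output)
```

View pics/a.png

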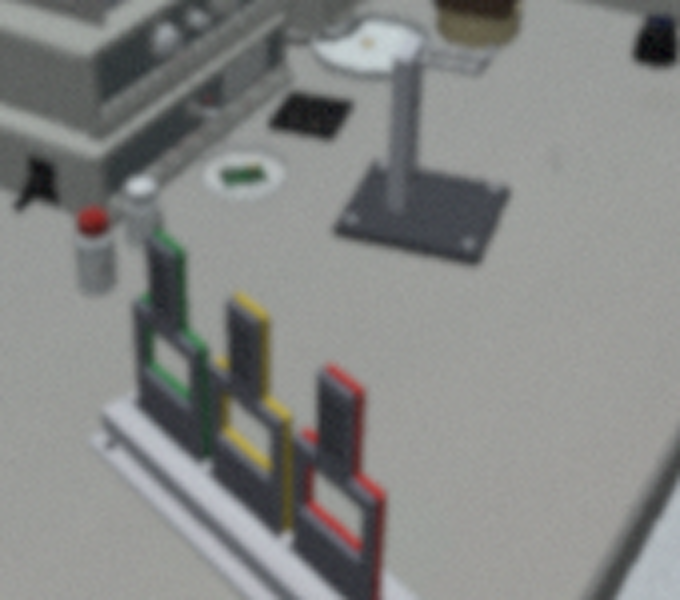

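View pics/b.png

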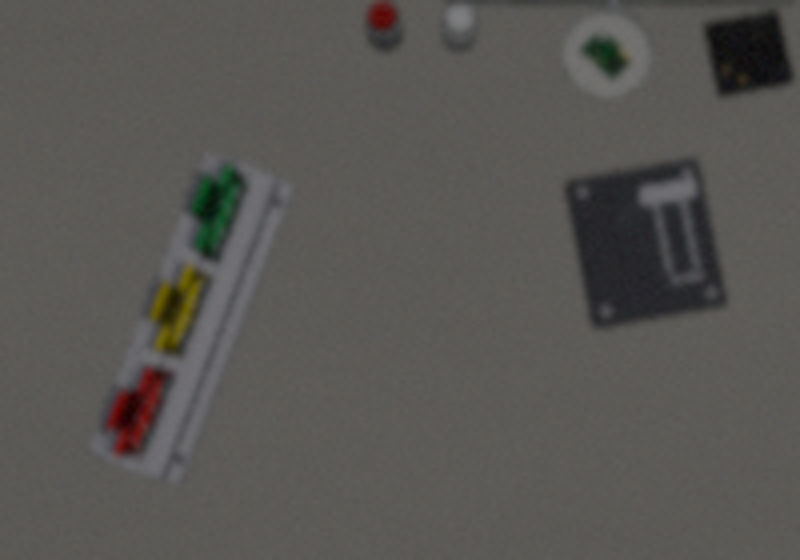

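View pics/scene0.png

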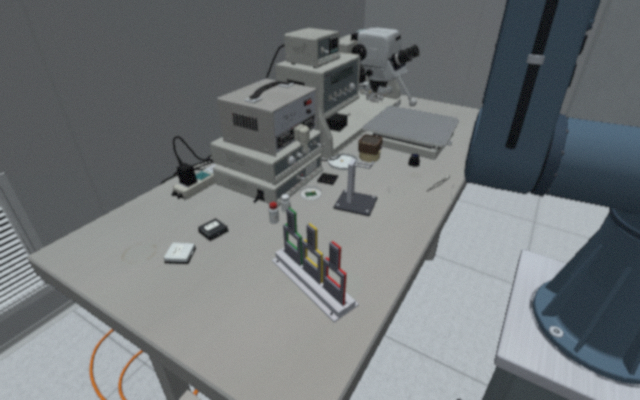

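The views show the three tags in one line: green at scene (292,235) and top (274,202), farthest from the robot, with marked faces toward −y. The hook shows in the top view with its post at (387,197) and its tip at (392,220), pointing roughly −x. I'll fit models to the point clouds next.

```bash
cat > fit.py <<'E'
from h import *
from scipy.optimize import least_squares
C={}
for c in("scene","top"):
    z=np.load(f"pics/{c}0.npz");d=z["d"];v,u=np.nonzero(d>0)
    C[c]=(world(c,u,v,d[v,u]),u,v)
def res(p,P):
    c,s=np.cos(p[2]),np.sin(p[2]);q=P[:,:2]-p[:2]
    x=q@[c,s];y=q@[-s,c]
    y=y-66e-3*np.clip(np.round(y/66e-3),-1,1)
    hw=np.where(P[:,2]>.1,.012,.028)
    ax,ay=abs(x)-.005,abs(y)-hw
    out=np.hypot(np.maximum(ax,0),np.maximum(ay,0));return out+np.minimum(np.maximum(ax,ay),0)
for cs in(("scene",),("top",),("scene","top")):
    P=np.vstack([C[c][0] for c in cs])
    m=(P[:,2]>.035)&(P[:,2]<.15)&(P[:,0]>.4)&(P[:,0]<.62)&(P[:,1]>.13)&(P[:,1]<.25)
    P=P[m];r=least_squares(res,[.506,.183,1.23],args=(P,),loss="soft_l1",f_scale=.002)
    x,y,t=r.x;g=[x+.066*np.sin(t),y-.066*np.cos(t)]
    print(cs,len(P),"mid",r.x[:2].round(4),"yaw",np.degrees(t).round(2),"green",np.round(g,4),"rms",np.sqrt(np.mean(r.fun**2)).round(4), "ztop",np.percentile(P[:,2],99).round(4))
for c in("top","scene"):
    P,u,v=C[c];m=(P[:,2]>.108)&(P[:,2]<.145)&(P[:,0]>.48)&(P[:,0]<.64)&(P[:,1]>-.18)&(P[:,1]<-.05)
    print(c);print(np.c_[u[m],v[m],(P[m]*1000).round(0)].astype(int).tolist())
print(ctrl.camera_params("top")["K"])
E
python3 fit.py
```

```text
('scene',) 2095 mid [0.5083 0.1832] yaw 70.71 green [0.5706 0.1614] rms 0.0016 ztop 0.1443
('top',) 710 mid [0.507  0.1831] yaw 70.72 green [0.5693 0.1613] rms 0.0022 ztop 0.1464
('scene', 'top') 2805 mid [0.5082 0.1831] yaw 70.7 green [0.5705 0.1613] rms 0.0018 ztop 0.1455
top
[[391, 194, 584, -122, 126], [392, 194, 584, -124, 127], [386, 195, 582, -111, 125], [387, 195, 582, -113, 125], [388, 195, 582, -116, 124], [389, 195, 582, -117, 127], [390, 195, 581, -119, 128], [391, 195, 582, -122, 126], [392, 195, 582, -125, 125], [393, 195, 582, -127, 127], [380, 196, 579, -96, 127], [381, 196, 579, -99, 127], [382, 196, 579, -102, 123], [383, 196, 579, -103, 127], [384, 196, 579, -106, 126], [385, 196, 579, -108, 126], [386, 196, 578, -110, 131], [387, 196, 580, -113, 123], [388, 196, 579, -115, 126], [389, 196, 579, -117, 128], [390, 196, 579, -120, 127], [391, 196, 579, -122, 127], [392, 196, 580, -125, 124], [393, 196, 579, -127, 126], [379, 197, 577, -94, 124], [380, 197, 576, -96, 127], [381, 197, 577, -99, 125], [382, 197, 576, -101, 128], [383, 197, 577, -104, 125], [384, 197, 57
[... 7829 characters left out ...]
351, 168, 572, -97, 116], [352, 168, 568, -96, 117], [353, 168, 569, -103, 114], [365, 168, 539, -109, 120], [366, 168, 536, -110, 120], [367, 168, 532, -106, 123], [368, 168, 531, -109, 122], [369, 168, 527, -107, 124], [370, 168, 527, -113, 121], [348, 169, 579, -95, 111], [349, 169, 577, -96, 112], [350, 169, 574, -95, 113], [351, 169, 571, -96, 114], [352, 169, 569, -99, 113], [353, 169, 570, -105, 110], [348, 170, 578, -94, 109], [349, 170, 575, -93, 111], [350, 170, 573, -95, 110], [351, 170, 571, -95, 111], [352, 170, 569, -98, 111], [352, 171, 568, -95, 109]]
[[387.34107094   0.         322.48693676]
 [  0.         387.34107094 202.82578511]
 [  0.           0.           1.        ]]
```

```bash
cat > fit2.py <<'E'
from h import *
from scipy.optimize import least_squares
for c in("top","scene"):
    z=np.load(f"pics/{c}0.npz");d=z["d"];v,u=np.nonzero(d>0);P=world(c,u,v,d[v,u])
    B=P[(P[:,2]>.118)&(P[:,2]<.128)&(P[:,0]>.532)&(P[:,0]<.566)&(P[:,1]>-.14)&(P[:,1]<-.1)]
    def f(p): # wires at +-8 of a line through x=.548
        e=(B[:,1]-p[0])*np.cos(p[1])-(B[:,0]-.548)*np.sin(p[1]);return abs(e)-.008
    r=least_squares(f,[-.116,.2],loss="soft_l1",f_scale=.001);print(c,"wire y@.548",r.x[0].round(4),"yaw",np.degrees(r.x[1]).round(2),len(B),np.sqrt(np.mean(r.fun**2)).round(4))
    t=np.radians(11.);a=np.array([np.cos(t),np.sin(t)])
    H=P[(P[:,2]>.12)&(P[:,2]<.14)&(P[:,0]>.5)&(P[:,0]<.6)&(P[:,1]>-.14)&(P[:,1]<-.09)]
    s=(H[:,:2]-[.548,r.x[0]])@a;n=(H[:,:2]-[.548,r.x[0]])@[-a[1],a[0]]
    print("tip min",s.min().round(4),"post pts s",np.sort(s[n>.013])[:6].round(4),np.sort(s[n<-.013])[:6].round(4), "post n range",np.percentile(n[s>.025],[2,98]).round(4))
    Q=P[(P[:,2]>.004)&(P[:,2]<.016)&(P[:,0]>.48)&(P[:,0]<.64)&(P[:,1]>-.18)&(P[:,1]<-.05)]
    (cx,cy),(w,h),ang=cv2.minAreaRect((Q[:,:2]*1000).astype(np.float32));print("base",cx,cy,w,h,ang)
E
python3 fit2.py
```

```text
top wire y@.548 -0.1171 yaw 11.7 65 0.0014
tip min -0.0258 post pts s [0.0228 0.023  0.0242 0.0248 0.0268 0.0272] [0.0243 0.0269 0.029  0.0296 0.0312 0.0319] post n range [-0.0156  0.0167]
base 560.1571655273438 -112.97903442382812 120.96864318847656 160.10891723632812 89.44093322753906
scene wire y@.548 -0.1156 yaw 10.63 57 0.0015
tip min -0.025 post pts s [0.0239 0.0242 0.0265 0.0268 0.0284 0.0289] [0.0248 0.0287 0.0308 0.0335] post n range [-0.0168  0.0179]
base 560.7124633789062 -112.58197784423828 99.33279418945312 92.8875961303711 11.303716659545898
```

```bash
cat > win.py <<'E'
from h import *
z=np.load("pics/scene0.npz");d=z["d"]
p=ctrl.camera_params("scene");o=np.array(p["cam_to_world"])[:3,3]
t=np.radians(70.7);a=np.array([np.cos(t),np.sin(t),0]);b=np.array([-np.sin(t),np.cos(t),0]);g=np.array([.5703,.1613,0])
v,u=np.mgrid[0:400,0:640];R=world("scene",u,v,np.ones_like(d))-o
k=((g+a*.005-o)@a)/(R@a)
X=o+R*k[...,None];yy=(X-g)@b;zz=X[...,2]
for c in(0,.066,.132):
    for y0 in(-6,0,6):
        m=(abs(yy-c-y0/1000)<.003)&(zz>0.0)&(zz<.16)
        i=np.argsort(-zz[m]);print(c,y0,"".join(f"{1000*Z:.0f}{'#' if abs(D)<.012 else '.'} " for Z,D in zip(zz[m][i],(d-k)[m][i])))
E
python3 win.py
```

```text
0 -6 159. 158. 156. 156. 154. 153. 151. 148. 146# 143# 141# 140# 138# 138# 136# 135# 133# 132# 130# 130# 128# 127# 125# 125# 123# 122# 120# 119# 117# 117# 115# 114# 112# 112# 109# 106# 104# 101# 98# 98# 95# 95# 93# 92# 90# 90# 87# 87# 84. 84. 82. 81. 79. 78. 76. 76. 73. 73. 70. 70. 68. 67. 64. 61. 59. 56# 53# 50# 50# 47# 47# 44# 44# 41# 41# 38# 38# 35# 35# 32# 32# 29# 29# 26# 26# 23# 23# 20# 17# 14# 11. 8. 5. 1. 
0 0 160. 158. 157. 155. 155. 153. 152. 150# 150# 148# 147# 145# 145# 143# 142# 140# 137# 135# 132# 131# 129# 129# 127# 126# 124# 124# 122# 121# 119# 119# 116# 116# 114# 113# 111# 111# 108# 108# 106# 105# 103# 103# 100# 100# 97# 95# 92# 89# 86# 84. 83. 81. 80. 78. 78. 75. 75. 72. 72. 70. 69. 67. 66. 64. 64. 61. 61. 58# 58. 55# 55# 53# 52# 49# 46# 43# 41# 38# 35# 32# 31# 29# 28# 26# 25# 23# 22# 20# 19# 17# 16# 14# 13# 11# 10. 7. 7. 4. 4. 1. 1. 
0 6 159. 158. 157. 156. 154. 154. 152. 151# 149# 149# 147# 146# 144# 144# 142# 141# 139# 139# 137# 136# 134# 134# 131# 128# 126# 123# 121# 120# 118# 118# 115# 115# 113# 112# 110# 110# 108# 107# 105# 104# 102# 102# 100# 99# 97# 96# 94# 9
[... 2919 characters left out ...]
2# 22# 20# 19# 17# 17# 14# 14# 11. 11# 9. 8. 6. 6. 3. 3. 0. 0. 
0.132 6 158. 158. 156. 156. 154. 154. 152. 152. 151# 150# 150# 149# 148# 148# 147# 146# 145# 145# 144# 143# 143# 141# 141# 140# 139# 139# 138# 137# 136# 136# 135# 134# 134# 132# 132# 130# 130# 128# 127# 126# 125# 123# 123# 121# 121# 119# 118# 116# 116# 114# 114# 112# 111# 109# 109# 107# 107# 105. 104# 102# 102# 100# 100# 98# 97# 95# 95# 93# 92# 90# 90# 88# 88# 85# 85# 83. 83. 81. 80. 78. 78. 76. 75. 73. 73. 71. 70. 68. 68. 66. 65. 63. 63. 63. 61. 61. 60# 58# 58. 58# 56# 56# 55# 53# 53# 51# 50# 48# 48# 46# 45# 43# 43# 40# 40# 38# 38# 35# 35# 32# 32# 30# 30# 27# 27# 25# 24# 22# 22# 19# 19# 16# 16# 14. 14# 11# 11. 8. 8. 6. 5. 3. 3.
```

```bash
cat > plan.py <<'E'
import sys
from h import *
from scipy.spatial.transform import Rotation as R
# usage: plan.py x y z phi_deg nrows : rows from the present pose to a tool-down target
x,y,z,phi,n=map(float,sys.argv[1:]);n=int(n)
o=ctrl.get_obs();w=o["eef_rot"];r0=R.from_quat([w[1],w[2],w[3],w[0]])
rt=R.from_euler("z",phi,degrees=True)*R.from_euler("x",180,degrees=True)
rv=(r0.inv()*rt).as_rotvec()/n
d=(np.array([x,y,z])-o["eef_pos"])/n
print("t",round(o["time_s"],2),"pos",np.round(o["eef_pos"],4),"phi",np.round(np.degrees(np.arctan2(*r0.apply([1,0,0])[[1,0]])),2),"open",np.round(o["opening"],3),"grip",np.round(o["grasp_force"],1),"F",np.round(o["wrist_force"],1))
for i in range(n):
    ri=r0*R.from_rotvec(rv*i);print(np.round(ri.inv().apply(d)*1000,1).tolist(),np.round(np.degrees(rv),2).tolist())
E
python3 plan.py .5703 .1613 .2 -19.3 15
```

```text
t 0.6 pos [ 0.1943 -0.5412  0.199 ] phi 19.75 open 1.002 grip 0.0 F [-0.7 -0.8  0.2]
[39.4, -35.6, -0.1] [-0.0, 0.0, 2.6]
[37.8, -37.4, -0.1] [-0.0, 0.0, 2.6]
[36.0, -39.0, -0.1] [-0.0, 0.0, 2.6]
[34.2, -40.6, -0.1] [-0.0, 0.0, 2.6]
[32.3, -42.1, -0.1] [-0.0, 0.0, 2.6]
[30.4, -43.6, -0.1] [-0.0, 0.0, 2.6]
[28.4, -44.9, -0.1] [-0.0, 0.0, 2.6]
[26.3, -46.1, -0.1] [-0.0, 0.0, 2.6]
[24.2, -47.3, -0.1] [-0.0, 0.0, 2.6]
[22.0, -48.3, -0.1] [-0.0, 0.0, 2.6]
[19.8, -49.3, -0.1] [-0.0, 0.0, 2.6]
[17.5, -50.1, -0.1] [-0.0, 0.0, 2.6]
[15.2, -50.9, -0.1] [-0.0, 0.0, 2.6]
[12.9, -51.5, -0.1] [-0.0, 0.0, 2.6]
[10.6, -52.1, -0.1] [-0.0, 0.0, 2.6]
```

>>> apply_moves:
  moves:
    - {"jaw": 0.6,"offset": [39,-36,0],"rot": [0,0,2.6]}
    - {"jaw": 0.6,"offset": [38,-37,0],"rot": [0,0,2.6]}
    - {"jaw": 0.6,"offset": [36,-39,0],"rot": [0,0,2.6]}
    - {"jaw": 0.6,"offset": [34,-41,0],"rot": [0,0,2.6]}
    - {"jaw": 0.6,"offset": [32,-42,0],"rot": [0,0,2.6]}

```text
time_s: 1.23
eef_pos: [0.3195, -0.3055, 0.1992]
eef_rot: [0.0, 0.998, 0.058, 0.0]
wrist_force: [1.2, 0.1, -0.1]
opening: 0.6
grasp_force: 0.0
```

>>> apply_moves:
  moves:
    - {"jaw": 0.6,"offset": [30,-44,0],"rot": [0,0,2.6]}
    - {"jaw": 0.6,"offset": [28,-45,0],"rot": [0,0,2.6]}
    - {"jaw": 0.6,"offset": [26,-46,0],"rot": [0,0,2.6]}
    - {"jaw": 0.6,"offset": [24,-47,0],"rot": [0,0,2.6]}
    - {"jaw": 0.6,"offset": [22,-48,0],"rot": [0,0,2.6]}

```text
time_s: 1.85
eef_pos: [0.4436, -0.0715, 0.1994]
eef_rot: [0.0, 0.998, -0.055, 0.001]
wrist_force: [0.9, -1.2, -0.7]
opening: 0.601
grasp_force: 0.0
```

```bash
python3 plan.py .5703 .1613 .2 -19.3 5
```

```text
t 1.85 pos [ 0.4436 -0.0715  0.1994] phi -6.33 open 0.601 grip 0.0 F [ 0.9 -1.2 -0.7]
[20.1, -49.1, -0.1] [0.0, -0.01, 2.59]
[17.8, -49.9, -0.1] [0.0, -0.01, 2.59]
[15.5, -50.7, -0.1] [0.0, -0.01, 2.59]
[13.2, -51.3, -0.1] [0.0, -0.01, 2.59]
[10.9, -51.9, -0.1] [0.0, -0.01, 2.59]
```

>>> apply_moves:
  moves:
    - {"jaw": 0.6,"offset": [20,-49,0],"rot": [0,0,2.6]}
    - {"jaw": 0.6,"offset": [18,-50,0],"rot": [0,0,2.6]}
    - {"jaw": 0.6,"offset": [16,-51,0],"rot": [0,0,2.6]}
    - {"jaw": 0.6,"offset": [13,-51,0],"rot": [0,0,2.6]}
    - {"jaw": 0.6,"offset": [11,-52,0],"rot": [0,0,2.6]}

```text
time_s: 2.48
eef_pos: [0.5704, 0.1616, 0.1991]
eef_rot: [0.0, 0.986, -0.168, 0.0]
wrist_force: [0.9, -0.5, 0.6]
opening: 0.598
grasp_force: 0.0
```

```bash
python3 plan.py .5703 .1613 .106 -19.3 4
```

```text
t 2.48 pos [0.5704 0.1616 0.1991] phi -19.32 open 0.598 grip 0.0 F [ 0.9 -0.5  0.6]
[-0.0, 0.1, 23.3] [-0.0, -0.01, -0.0]
[-0.0, 0.1, 23.3] [-0.0, -0.01, -0.0]
[-0.0, 0.1, 23.3] [-0.0, -0.01, -0.0]
[-0.0, 0.1, 23.3] [-0.0, -0.01, -0.0]
```

>>> apply_moves:
  moves:
    - {"jaw": 0.6,"offset": [0,0,24],"rot": [0,0,0]}
    - {"jaw": 0.6,"offset": [0,0,24],"rot": [0,0,0]}
    - {"jaw": 0.5,"offset": [0,0,24],"rot": [0,0,0]}
    - {"jaw": 0.4,"offset": [0,0,21],"rot": [0,0,0]}
    - {"jaw": 0.3,"offset": [0,0,0],"rot": [0,0,0]}

```text
time_s: 3.1
eef_pos: [0.5681, 0.1598, 0.1041]
eef_rot: [0.0, 0.986, -0.167, -0.002]
wrist_force: [-0.9, 0.7, -0.2]
opening: 0.301
grasp_force: 0.0
```

```bash
python3 - <<'E'
from h import *
out=[]
for c,(a,b,e,f) in {"scene":(190,260,260,345),"top":(170,240,230,315)}.items():
    im,d=ctrl.camera(c);np.savez(f"pics/{c}1.npz",im=im,d=d)
    out.append(cv2.resize(im[a:b,e:f,::-1],(680//2*1,280),interpolation=2))
cv2.imwrite("pics/c.png",np.hstack(out))
E
```

```text
(no output)
```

View pics/c.png

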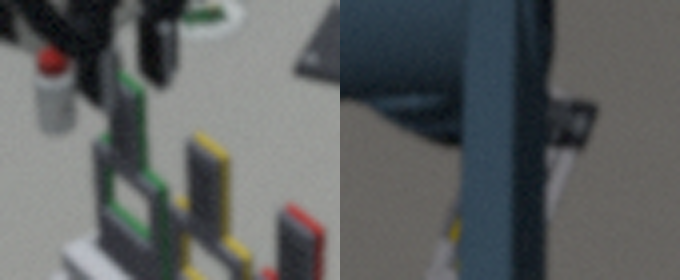

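The crop shows the fingers (about (105,70) and (155,55) in the crop) around the green stem's top at (128,80). It is unclear whether they sit on both sides of the stem, so I'll check with depth.

```bash
python3 plan.py .5703 .1613 .106 -19.3 1; python3 - <<'E'
from h import *
d=np.load("pics/scene1.npz")["d"];d0=np.load("pics/scene0.npz")["d"]
v,u=np.nonzero((d>0)&(d<d0-.004));P=world("scene",u,v,d[v,u])
t=np.radians(70.7);q=P[:,:2]-[.5703,.1613]
L=np.c_[q@[np.cos(t),np.sin(t)],q@[-np.sin(t),np.cos(t)],P[:,2]]*1000
m=(L[:,2]<150)&(abs(L[:,0])<60)&(abs(L[:,1])<40)
for lo in range(90,150,10):
    k=m&(L[:,2]>=lo)&(L[:,2]<lo+10);print(lo,k.sum(),np.round(np.percentile(L[k],[5,50,95],0)).tolist() if k.sum() else "")
E
```

```text
t 3.2 pos [0.57   0.1599 0.1066] phi -19.24 open 0.296 grip 0.0 F [0.3 0.5 0.4]
[-0.2, -1.4, 0.6] [-0.01, -0.02, 0.06]
90 1 [[4.0, -19.0, 95.0], [4.0, -19.0, 95.0], [4.0, -19.0, 95.0]]
100 0 
110 0 
120 1 [[6.0, 4.0, 123.0], [6.0, 4.0, 123.0], [6.0, 4.0, 123.0]]
130 21 [[-16.0, -7.0, 136.0], [-14.0, 5.0, 138.0], [18.0, 11.0, 140.0]]
140 82 [[-24.0, -7.0, 141.0], [-14.0, 7.0, 146.0], [25.0, 12.0, 150.0]]
```

```bash
python3 - <<'E'
from h import *
p=ctrl.camera_params("scene");K=np.array(p["K"]);T=np.linalg.inv(p["cam_to_world"])
t=np.radians(70.7);a=np.array([np.cos(t),np.sin(t)])
for x in(-20,-13,0,13,20):
  for z in(.106,.115,.123,.135,.145):
    X=np.r_[np.array([.57,.16])+a*x/1000,z,1];c=T@X;q=K@c[:3];print(x,z,np.round(q[:2]/q[2]))
d=np.load("pics/scene1.npz")["d"];im=np.load("pics/scene1.npz")["im"]
for u in(284,286,288,296,298,300): print(u,[(v,d[v,u].round(3),world("scene",u,v,d[v,u]).round(3).tolist()) for v in range(200,220,3)])
o=np.load("pics/scene1.npz")["im"];cv2.imwrite("pics/d.png",cv2.resize(o[170:245,250:340,::-1],(800,600),interpolation=2))
E
```

```text
-20 0.106 [300. 221.]
-20 0.115 [300. 218.]
-20 0.123 [300. 215.]
-20 0.135 [300. 210.]
-20 0.145 [300. 206.]
-13 0.106 [297. 223.]
-13 0.115 [297. 219.]
-13 0.123 [297. 216.]
-13 0.135 [297. 211.]
-13 0.145 [297. 207.]
0 0.106 [292. 225.]
0 0.115 [292. 222.]
0 0.123 [292. 218.]
0 0.135 [292. 214.]
0 0.145 [291. 210.]
13 0.106 [287. 228.]
13 0.115 [287. 224.]
13 0.123 [286. 221.]
13 0.135 [286. 216.]
13 0.145 [286. 212.]
20 0.106 [284. 229.]
20 0.115 [284. 226.]
20 0.123 [284. 222.]
20 0.135 [283. 217.]
20 0.145 [283. 213.]
284 [(200, np.float32(0.693), [0.566, 0.187, 0.185]), (203, np.float32(0.698), [0.566, 0.187, 0.177]), (206, np.float32(0.707), [0.57, 0.183, 0.167]), (209, np.float32(0.712), [0.57, 0.183, 0.16]), (212, np.float32(0.716), [0.571, 0.183, 0.153]), (215, np.float32(0.718), [0.57, 0.184, 0.147]), (218, np.float32(0.956), [0.689, 0.036, -0.001])]
286 [(200, np.float32(0.697), [0.564, 0.183, 0.183]), (203, np.float32(0.704), [0.566, 0.181, 0.174]), (206, np.float32(0.706), [0.566, 0.182, 0.168]), (209, np.float32(0.71), [0.566, 0.182, 0.161]), (212, np.float32(0.714), 
[... 809 characters left out ...]
3])]
298 [(200, np.float32(0.73), [0.561, 0.149, 0.165]), (203, np.float32(0.735), [0.562, 0.149, 0.157]), (206, np.float32(0.738), [0.562, 0.149, 0.15]), (209, np.float32(0.742), [0.562, 0.149, 0.143]), (212, np.float32(0.978), [0.673, -0.004, -0.001]), (215, np.float32(0.966), [0.665, 0.008, -0.0]), (218, np.float32(0.957), [0.658, 0.017, -0.002])]
300 [(200, np.float32(0.719), [0.552, 0.155, 0.171]), (203, np.float32(0.727), [0.555, 0.151, 0.161]), (206, np.float32(0.732), [0.555, 0.151, 0.154]), (209, np.float32(0.734), [0.555, 0.153, 0.147]), (212, np.float32(0.739), [0.556, 0.152, 0.139]), (215, np.float32(0.968), [0.661, 0.004, -0.002]), (218, np.float32(0.955), [0.653, 0.016, -0.0])]
```

View pics/d.png

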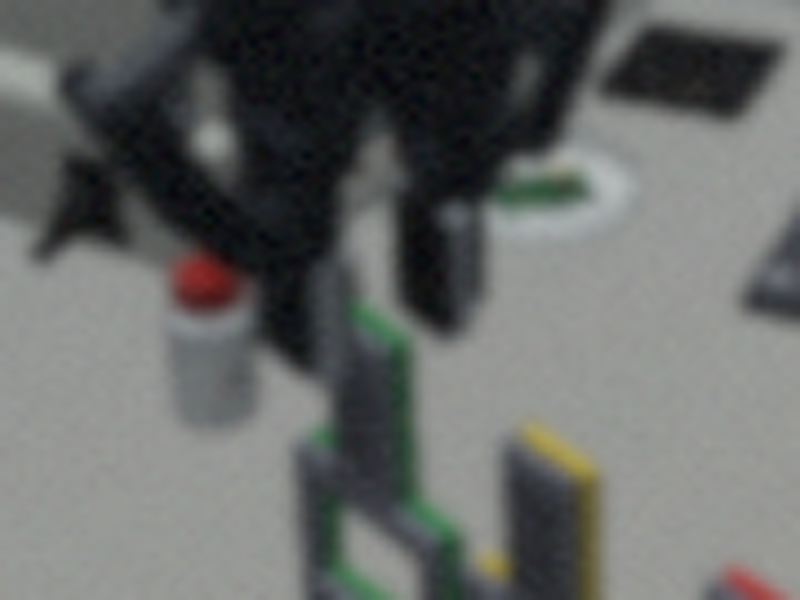

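The fingers straddle the stem (near tip ≈(287,217), far tip ≈(303,211) in the full image). The tips look higher than the reported TCP would put them, so I'll re-measure while the arm is stationary.

```bash
python3 plan.py .5703 .1613 .106 -19.3 1; python3 - <<'E'
from h import *
im,d=ctrl.camera("scene");np.savez("pics/scene2.npz",im=im,d=d)
for u in(286,288,298,300): print(u,[(v,world("scene",u,v,d[v,u]).round(3).tolist()) for v in range(206,230,2)])
E
```

```text
t 3.2 pos [0.57   0.1599 0.1066] phi -19.24 open 0.296 grip 0.0 F [0.3 0.5 0.4]
[-0.2, -1.4, 0.6] [-0.01, -0.02, 0.06]
286 [(206, [0.567, 0.181, 0.167]), (208, [0.567, 0.181, 0.163]), (210, [0.566, 0.182, 0.159]), (212, [0.568, 0.181, 0.153]), (214, [0.567, 0.182, 0.149]), (216, [0.566, 0.183, 0.145]), (218, [0.684, 0.034, -0.001]), (220, [0.679, 0.04, -0.001]), (222, [0.673, 0.048, 0.0]), (224, [0.593, 0.15, 0.093]), (226, [0.588, 0.157, 0.094]), (228, [0.585, 0.161, 0.093])]
288 [(206, [0.566, 0.176, 0.164]), (208, [0.566, 0.176, 0.16]), (210, [0.566, 0.176, 0.155]), (212, [0.564, 0.179, 0.153]), (214, [0.565, 0.178, 0.147]), (216, [0.566, 0.178, 0.142]), (218, [0.575, 0.166, 0.126]), (220, [0.576, 0.165, 0.12]), (222, [0.575, 0.166, 0.116]), (224, [0.577, 0.164, 0.109]), (226, [0.578, 0.164, 0.103]), (228, [0.578, 0.164, 0.098])]
298 [(206, [0.56, 0.151, 0.151]), (208, [0.562, 0.149, 0.145]), (210, [0.561, 0.15, 0.141]), (212, [0.674, -0.006, -0.003]), (214, [0.668, 0.003, -0.002]), (216, [0.665, 0.008, -0.004]), (218, [0.658, 0.017, -0.002]), (220, [0.652, 0.026, 0.0]), (222, [0.649, 0.031, -0.001]), (224, [0.644, 0.037, -0.002]), (226, [0.639, 0.045, -0.001]), (228, [0.635, 0.05, -0.002])]
300 [(206, [0.555, 0.151, 0.153]), (208, [0.555, 0.151, 0.149]), (210, [0.557, 0.15, 0.143]), (212, [0.669, -0.007, -0.002]), (214, [0.663, 0.002, -0.0]), (216, [0.659, 0.008, -0.001]), (218, [0.652, 0.017, 0.001]), (220, [0.649, 0.021, -0.002]), (222, [0.644, 0.029, -0.001]), (224, [0.64, 0.035, -0.002]), (226, [0.636, 0.041, -0.002]), (228, [0.63, 0.049, -0.001])]
```

>>> apply_moves:
  moves:
    - {"jaw": 0.3,"offset": [0,-1,10],"rot": [0,0,0]}
    - {"jaw": 0.3,"offset": [0,0,10],"rot": [0,0,0]}
    - {"jaw": 0.25,"offset": [0,0,0],"rot": [0,0,0]}
    - {"jaw": 0.25,"offset": [0,0,0],"rot": [0,0,0]}
    - {"jaw": 0.25,"offset": [0,0,0],"rot": [0,0,0]}

```text
time_s: 3.88
eef_pos: [0.5703, 0.1609, 0.0863]
eef_rot: [-0.0, 0.986, -0.167, 0.0]
wrist_force: [0.1, -1.4, 0.7]
opening: 0.252
grasp_force: 0.0
```

```bash
python3 plan.py .5703 .1613 .086 -19.3 1; python3 - <<'E'
from h import *
im,d=ctrl.camera("scene");np.savez("pics/scene3.npz",im=im,d=d)
for u in(284,286,288,298,300): print(u,[(v,world("scene",u,v,d[v,u]).round(3).tolist()) for v in range(210,230,2)])
cv2.imwrite("pics/e.png",cv2.resize(im[180:255,250:340,::-1],(800,600),interpolation=2))
E
```

```text
t 3.88 pos [0.5703 0.1609 0.0863] phi -19.24 open 0.252 grip 0.0 F [ 0.1 -1.4  0.7]
[-0.1, -0.4, 0.3] [-0.01, -0.03, 0.06]
284 [(210, [0.567, 0.187, 0.161]), (212, [0.571, 0.182, 0.152]), (214, [0.571, 0.183, 0.148]), (216, [0.571, 0.183, 0.143]), (218, [0.572, 0.183, 0.138]), (220, [0.572, 0.183, 0.134]), (222, [0.571, 0.184, 0.13]), (224, [0.571, 0.184, 0.125]), (226, [0.593, 0.158, 0.093]), (228, [0.592, 0.159, 0.089])]
286 [(210, [0.565, 0.183, 0.16]), (212, [0.568, 0.181, 0.153]), (214, [0.568, 0.181, 0.148]), (216, [0.568, 0.181, 0.143]), (218, [0.568, 0.181, 0.138]), (220, [0.57, 0.18, 0.132]), (222, [0.569, 0.181, 0.128]), (224, [0.571, 0.178, 0.121]), (226, [0.589, 0.156, 0.093]), (228, [0.586, 0.161, 0.093])]
288 [(210, [0.566, 0.176, 0.155]), (212, [0.206, 0.642, 0.574]), (214, [0.566, 0.177, 0.146]), (216, [0.565, 0.179, 0.143]), (218, [0.566, 0.178, 0.137]), (220, [0.565, 0.179, 0.133]), (222, [0.567, 0.177, 0.126]), (224, [0.566, 0.179, 0.123]), (226, [0.577, 0.165, 0.104]), (228, [0.577, 0.165, 0.1])]
298 [(210, [0.558, 0.155, 0.145]), (212, [0.558, 0.154, 0.14]), (214, [0.56, 0.153, 0.133]), (216, [0.56, 0.153, 0.128]), (218, [0.559, 0.154, 0.125]), (220, [0.559, 0.155, 0.12]), (222, [0.649, 0.03, -0.002]), (224, [0.645, 0.037, -0.002]), (226, [0.639, 0.045, -0.001]), (228, [0.635, 0.052, -0.001])]
300 [(210, [0.556, 0.15, 0.143]), (212, [0.556, 0.151, 0.139]), (214, [0.555, 0.152, 0.135]), (216, [0.556, 0.152, 0.129]), (218, [0.556, 0.152, 0.125]), (220, [0.648, 0.023, -0.0]), (222, [0.644, 0.029, -0.001]), (224, [0.639, 0.036, -0.0]), (226, [0.635, 0.042, -0.002]), (228, [0.631, 0.048, -0.002])]
```

View pics/e.png

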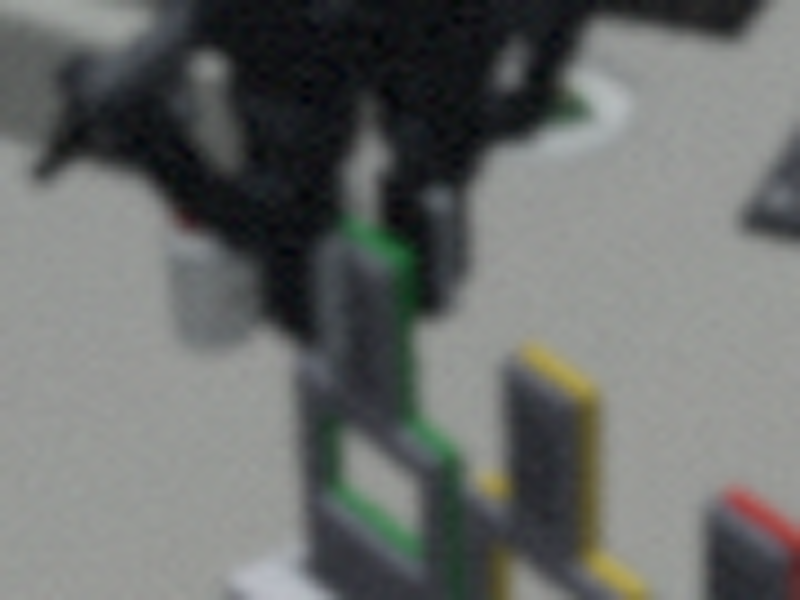

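The crop shows the fingers on both sides of the green stem, with tips at z≈0.12. I'll go 8 mm deeper and close.

>>> apply_moves:
  moves:
    - {"jaw": 0.25,"offset": [0,0,8],"rot": [0,0,0]}
    - {"jaw": 0.2,"offset": [0,0,0],"rot": [0,0,0]}
    - {"jaw": 0.0,"offset": [0,0,0],"rot": [0,0,0]}
    - {"jaw": 0.0,"offset": [0,0,0],"rot": [0,0,0]}
    - {"jaw": 0.0,"offset": [0,0,0],"rot": [0,0,0]}

```text
time_s: 4.55
eef_pos: [0.5699, 0.1608, 0.078]
eef_rot: [0.0, 0.986, -0.167, -0.0]
wrist_force: [-0.4, -0.6, -0.1]
opening: 0.11
grasp_force: 58.3
```

```bash
python3 plan.py .57 .161 .078 -19.3 1
```

```text
t 4.55 pos [0.5699 0.1608 0.078 ] phi -19.24 open 0.11 grip 58.3 F [-0.4 -0.6 -0.1]
[0.0, -0.2, -0.0] [0.0, 0.0, 0.06]
```

>>> apply_moves:
  moves:
    - {"jaw": 0.0,"offset": [0,0,-8],"rot": [0,0,0]}
    - {"jaw": 0.0,"offset": [0,0,-16],"rot": [0,0,0]}
    - {"jaw": 0.0,"offset": [0,0,-16],"rot": [0,0,0]}
    - {"jaw": 0.0,"offset": [0,0,-17],"rot": [0,0,0]}
    - {"jaw": 0.0,"offset": [0,0,0],"rot": [0,0,0]}

```text
time_s: 5.18
eef_pos: [0.5716, 0.161, 0.1376]
eef_rot: [-0.001, 0.986, -0.167, 0.002]
wrist_force: [0.2, 0.8, -1.3]
opening: 0.107
grasp_force: 58.4
```

```bash
python3 plan.py .480 -.130 .135 -78.7 10; sed -i 's#pics/scene0.npz#pics/scene4.npz#' win.py; python3 - <<'E'
from h import *
im,d=ctrl.camera("scene");np.savez("pics/scene4.npz",im=im,d=d)
cv2.imwrite("pics/f.png",cv2.resize(im[180:280,250:380,::-1],(780,600),interpolation=2))
E
python3 win.py | head -3
```

```text
t 5.17 pos [0.5716 0.161  0.1376] phi -19.24 open 0.107 grip 58.4 F [ 0.2  0.8 -1.3]
[0.9, 30.5, 0.2] [-0.02, -0.02, 5.95]
[4.1, 30.2, 0.2] [-0.02, -0.02, 5.95]
[7.2, 29.6, 0.2] [-0.02, -0.02, 5.95]
[10.2, 28.7, 0.2] [-0.02, -0.02, 5.95]
[13.2, 27.5, 0.2] [-0.02, -0.02, 5.95]
[15.9, 26.0, 0.3] [-0.02, -0.02, 5.95]
[18.5, 24.2, 0.3] [-0.02, -0.02, 5.95]
[21.0, 22.2, 0.3] [-0.02, -0.02, 5.95]
[23.1, 19.9, 0.3] [-0.02, -0.02, 5.95]
[25.1, 17.4, 0.3] [-0.02, -0.02, 5.95]
0 -6 159# 158# 156# 156# 154# 153# 151# 148# 146# 143. 141. 140. 138. 138. 136. 135. 133. 132. 130. 130. 128. 127. 125. 125. 123. 122. 120. 119. 117# 117# 115# 114# 112# 112# 109# 106# 104# 101# 98# 98# 95# 95# 93# 92# 90# 90# 87# 87# 84# 84# 82# 81# 79# 78# 76# 76# 73# 73# 70# 70# 68# 67# 64. 61. 59. 56. 53. 50. 50. 47. 47. 44. 44. 41. 41. 38. 38. 35. 35. 32. 32. 29. 29. 26. 26. 23. 23. 20. 17# 14# 11. 8. 5. 1. 
0 0 160# 158# 157# 155# 155# 153# 152# 150# 150# 148# 147# 145# 145# 143. 142. 140. 137. 135. 132. 131. 129. 129. 127. 126. 124. 124. 122. 121. 119. 119# 116# 116# 114# 113# 111# 111# 108# 108# 106# 105# 103# 103# 100# 100# 97# 95# 92# 89# 86# 84# 83# 81# 80# 78# 78# 75# 75# 72# 72# 70# 69# 67# 66# 64. 64. 61. 61. 58. 58. 55. 55. 53. 52. 49. 46. 43. 41. 38. 35. 32. 31. 29. 28. 26. 25. 23. 22. 20. 19. 17# 16# 14# 13# 11. 10. 7. 7. 4. 4. 1. 1. 
0 6 159# 158# 157# 156# 154# 154# 152# 151# 149# 149# 147# 146# 144# 144. 142. 141. 139. 139. 137. 136. 134. 134. 131. 128. 126. 123. 121. 120. 118. 118# 115# 115# 113# 112. 110# 110# 108# 107# 105# 104# 102# 102# 100# 99# 97# 96# 94# 94# 91# 91# 89# 88# 86# 86# 83# 80# 77. 75# 72# 69# 69# 66# 66# 63. 63. 60. 60. 58. 57. 55. 54. 52. 52. 49. 49. 46. 46. 43. 43. 40. 40. 37. 37. 34. 34. 31. 28. 25. 22. 19. 16# 13# 13. 10# 10. 7. 7. 4. 4. 1. 1.
```

View pics/f.png

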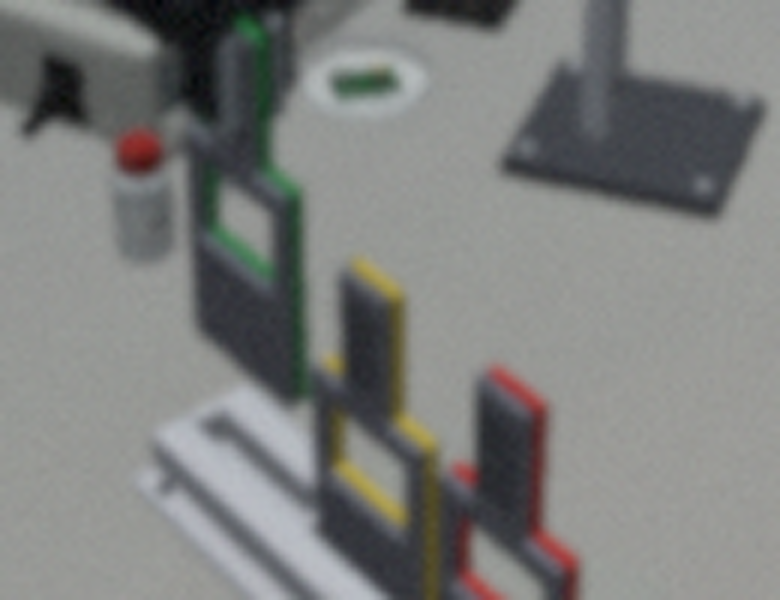

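The tag is out and hanging straight (window at crop (245,215)); the yellow and red tags are still in their slots. Now I'll carry it to a point in front of the hook.

>>> apply_moves:
  moves:
    - {"jaw": 0.0,"offset": [1,30,0],"rot": [0,0,6]}
    - {"jaw": 0.0,"offset": [4,30,0],"rot": [0,0,6]}
    - {"jaw": 0.0,"offset": [7,30,0],"rot": [0,0,6]}
    - {"jaw": 0.0,"offset": [10,29,0],"rot": [0,0,6]}
    - {"jaw": 0.0,"offset": [13,27,0],"rot": [0,0,6]}

```text
time_s: 5.85
eef_pos: [0.5226, 0.0156, 0.1342]
eef_rot: [0.0, 0.908, -0.418, -0.001]
wrist_force: [0.6, -0.0, -0.8]
opening: 0.104
grasp_force: 58.5
```

```bash
python3 plan.py .480 -.130 .136 -78.7 5
```

```text
t 5.85 pos [0.5226 0.0156 0.1342] phi -49.44 open 0.104 grip 58.5 F [ 0.6 -0.  -0.8]
[16.6, 25.4, -0.4] [0.01, 0.01, 5.85]
[19.1, 23.6, -0.4] [0.01, 0.01, 5.85]
[21.4, 21.5, -0.4] [0.01, 0.01, 5.85]
[23.5, 19.2, -0.4] [0.01, 0.01, 5.85]
[25.3, 16.7, -0.4] [0.01, 0.01, 5.85]
```

>>> apply_moves:
  moves:
    - {"jaw": 0.0,"offset": [17,25,0],"rot": [0,0,6]}
    - {"jaw": 0.0,"offset": [19,24,0],"rot": [0,0,6]}
    - {"jaw": 0.0,"offset": [21,22,-1],"rot": [0,0,6]}
    - {"jaw": 0.0,"offset": [23,19,0],"rot": [0,0,6]}
    - {"jaw": 0.0,"offset": [25,17,0],"rot": [0,0,5]}

```text
time_s: 6.48
eef_pos: [0.4792, -0.1291, 0.1353]
eef_rot: [0.0, 0.775, -0.632, -0.001]
wrist_force: [0.6, 0.8, -1.1]
opening: 0.111
grasp_force: 58.5
```

>>> apply_moves:
  moves:
    - {"jaw": 0.0,"offset": [0,0,0],"rot": [0,0,0]}
    - {"jaw": 0.0,"offset": [0,0,0],"rot": [0,0,0]}
    - {"jaw": 0.0,"offset": [0,0,0],"rot": [0,0,0]}
    - {"jaw": 0.0,"offset": [0,0,0],"rot": [0,0,0]}
    - {"jaw": 0.0,"offset": [0,0,0],"rot": [0,0,0]}

```text
time_s: 7.1
eef_pos: [0.4802, -0.128, 0.136]
eef_rot: [-0.0, 0.776, -0.631, -0.0]
wrist_force: [0.7, 0.2, -0.9]
opening: 0.109
grasp_force: 58.6
```

```bash
python3 - <<'E'
from h import *
from scipy.optimize import least_squares
out=[]
for c,(a,b,e,f) in {"scene":(140,230,330,420),"top":(170,250,350,430)}.items():
    im,d=ctrl.camera(c);np.savez(f"pics/{c}5.npz",im=im,d=d)
    out.append(cv2.resize(im[a:b,e:f,::-1],(400,400),interpolation=2))
    v,u=np.nonzero(d>0);P=world(c,u,v,d[v,u])
    for lo,hi,hw in((.07,.105,.028),(.145,.165,.028),(.07,.165,.028)):
        Q=P[(P[:,2]>lo)&(P[:,2]<hi)&(abs(P[:,0]-.48)<.03)&(abs(P[:,1]+.13)<.045)]
        if len(Q)<15: print(c,lo,len(Q));continue
        def f2(p):
            C,S=np.cos(p[2]),np.sin(p[2]);q=Q[:,:2]-p[:2];ax=abs(q@[C,S])-.005;ay=abs(q@[-S,C])-hw
            return np.hypot(np.maximum(ax,0),np.maximum(ay,0))+np.minimum(np.maximum(ax,ay),0)
        r=least_squares(f2,[.48,-.13,.197],loss="soft_l1",f_scale=.002)
        print(c,lo,len(Q),r.x[:2].round(4),np.degrees(r.x[2]).round(1),np.sqrt(np.mean(r.fun**2)).round(4))
cv2.imwrite("pics/g.png",np.hstack(out))
E
python3 plan.py .549 -.116 .136 -78.7 5
```

```text
scene 0.07 83 [ 0.4806 -0.1274] 11.8 0.0009
scene 0.145 54 [ 0.481  -0.1275] 14.1 0.0023
scene 0.07 243 [ 0.4815 -0.1273] 13.8 0.0016
top 0.07 1
top 0.145 0
top 0.07 1
t 7.2 pos [ 0.4802 -0.1283  0.136 ] phi -78.21 open 0.11 grip 58.6 F [ 0.5 -0.5 -0.8]
[0.4, -14.0, 0.0] [-0.0, -0.0, 0.1]
[0.4, -14.0, 0.0] [-0.0, -0.0, 0.1]
[0.4, -14.0, 0.0] [-0.0, -0.0, 0.1]
[0.3, -14.0, 0.0] [-0.0, -0.0, 0.1]
[0.3, -14.0, 0.0] [-0.0, -0.0, 0.1]
```

View pics/g.png

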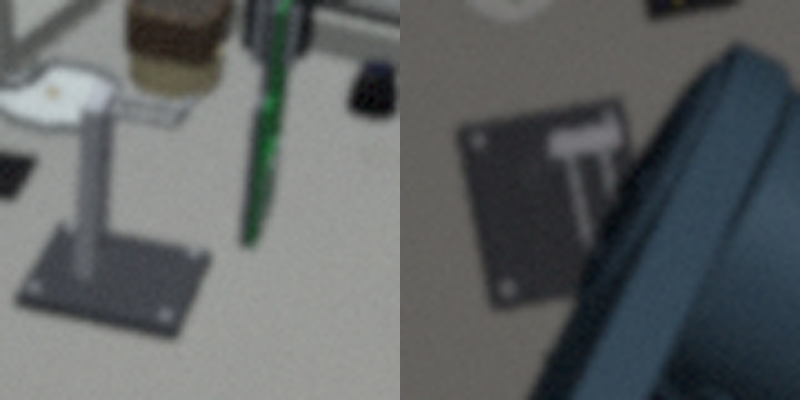

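The scene crop shows the tag vertical in front of the hook tip (tip at crop (185,110)), with its green face away from the post. I'll thread it on now.

>>> apply_moves:
  moves:
    - {"jaw": 0.0,"offset": [1,-8,0],"rot": [0,0,0.5]}
    - {"jaw": 0.0,"offset": [0,-8,0],"rot": [0,0,0]}
    - {"jaw": 0.0,"offset": [0,-8,0],"rot": [0,0,0]}
    - {"jaw": 0.0,"offset": [0,-8,0],"rot": [0,0,0]}
    - {"jaw": 0.0,"offset": [0,-8,0],"rot": [0,0,0]}

```text
time_s: 7.82
eef_pos: [0.5201, -0.1215, 0.1359]
eef_rot: [0.0, 0.773, -0.634, -0.0]
wrist_force: [0.5, 0.5, -1.0]
opening: 0.105
grasp_force: 58.6
```

```bash
python3 plan.py .549 -.116 .136 -78.7 4
```

```text
t 7.83 pos [ 0.5201 -0.1215  0.1359] phi -78.74 open 0.105 grip 58.6 F [ 0.5  0.5 -1. ]
[0.1, -7.4, -0.0] [0.0, 0.0, -0.01]
[0.1, -7.4, -0.0] [0.0, 0.0, -0.01]
[0.1, -7.4, -0.0] [0.0, 0.0, -0.01]
[0.1, -7.4, -0.0] [0.0, 0.0, -0.01]
```

>>> apply_moves:
  moves:
    - {"jaw": 0.0,"offset": [0,-8,0],"rot": [0,0,0]}
    - {"jaw": 0.0,"offset": [0,-8,0],"rot": [0,0,0]}
    - {"jaw": 0.0,"offset": [0,-7,0],"rot": [0,0,0]}
    - {"jaw": 0.0,"offset": [0,-7,0],"rot": [0,0,0]}
    - {"jaw": 0.0,"offset": [0,0,0],"rot": [0,0,0]}

```text
time_s: 8.45
eef_pos: [0.5493, -0.1157, 0.136]
eef_rot: [-0.0, 0.773, -0.634, 0.0]
wrist_force: [-0.2, -0.9, -1.3]
opening: 0.106
grasp_force: 58.6
```

```bash
python3 - <<'E'
from h import *
im,d=ctrl.camera("scene");np.savez("pics/scene6.npz",im=im,d=d)
cv2.imwrite("pics/hh.png",cv2.resize(im[130:230,320:420,::-1],(600,600),interpolation=2))
E
python3 plan.py .549 -.116 .12 -78.7 5
```

```text
t 8.5 pos [ 0.549  -0.1157  0.1359] phi -78.73 open 0.109 grip 58.6 F [ 0.3  1.1 -0.6]
[0.1, 0.0, 3.2] [0.0, 0.0, -0.01]
[0.1, 0.0, 3.2] [0.0, 0.0, -0.01]
[0.1, 0.0, 3.2] [0.0, 0.0, -0.01]
[0.1, 0.0, 3.2] [0.0, 0.0, -0.01]
[0.1, 0.0, 3.2] [0.0, 0.0, -0.01]
```

View pics/hh.png

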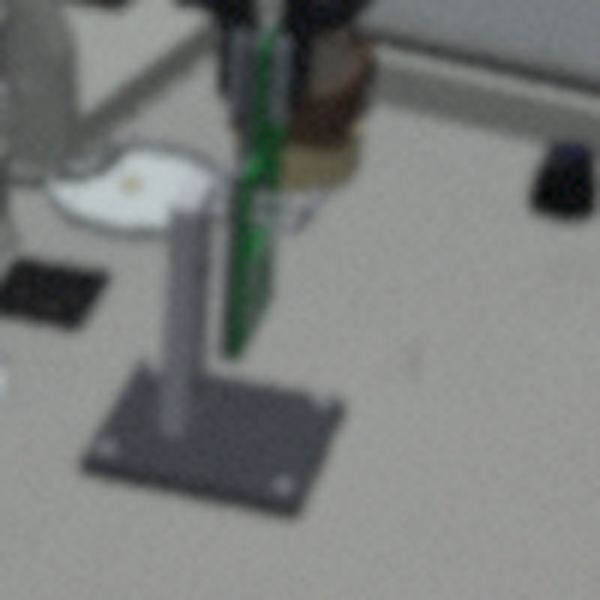

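The tag is threaded on: the hook passes through the window at (250,195) and the tip shows beyond it at (300,215). Now I'll lower it gently.

>>> apply_moves:
  moves:
    - {"jaw": 0.0,"offset": [0,0,4],"rot": [0,0,0]}
    - {"jaw": 0.0,"offset": [0,0,4],"rot": [0,0,0]}
    - {"jaw": 0.0,"offset": [0,0,3],"rot": [0,0,0]}
    - {"jaw": 0.0,"offset": [0,0,2],"rot": [0,0,0]}
    - {"jaw": 0.0,"offset": [0,0,1],"rot": [0,0,0]}

```text
time_s: 9.12
eef_pos: [0.5488, -0.1157, 0.1218]
eef_rot: [0.0, 0.773, -0.634, -0.0]
wrist_force: [-0.4, -0.2, -0.8]
opening: 0.107
grasp_force: 58.6
```

>>> apply_moves:
  moves:
    - {"jaw": 0.0,"offset": [0,0,1],"rot": [0,0,0]}
    - {"jaw": 0.0,"offset": [0,0,0],"rot": [0,0,0]}
    - {"jaw": 0.0,"offset": [0,0,1],"rot": [0,0,0]}
    - {"jaw": 0.0,"offset": [0,0,0],"rot": [0,0,0]}
    - {"jaw": 0.0,"offset": [0,0,0],"rot": [0,0,0]}

```text
time_s: 9.75
eef_pos: [0.5489, -0.1158, 0.12]
eef_rot: [0.0, 0.773, -0.634, -0.0]
wrist_force: [0.1, 0.1, 0.1]
opening: 0.11
grasp_force: 58.6
```

>>> apply_moves:
  moves:
    - {"jaw": 0.0,"offset": [0,0,1],"rot": [0,0,0]}
    - {"jaw": 0.0,"offset": [0,0,0],"rot": [0,0,0]}
    - {"jaw": 0.0,"offset": [0,0,0],"rot": [0,0,0]}
    - {"jaw": 0.0,"offset": [0,0,0],"rot": [0,0,0]}
    - {"jaw": 0.0,"offset": [0,0,0],"rot": [0,0,0]}

```text
time_s: 10.38
eef_pos: [0.5489, -0.1158, 0.119]
eef_rot: [0.0, 0.773, -0.634, 0.0]
wrist_force: [0.2, 0.2, -0.9]
opening: 0.105
grasp_force: 58.6
```

>>> apply_moves:
  moves:
    - {"jaw": 0.0,"offset": [0,0,1],"rot": [0,0,0]}
    - {"jaw": 0.0,"offset": [0,0,0],"rot": [0,0,0]}
    - {"jaw": 0.0,"offset": [0,0,0],"rot": [0,0,0]}
    - {"jaw": 0.0,"offset": [0,0,0],"rot": [0,0,0]}
    - {"jaw": 0.0,"offset": [0,0,0],"rot": [0,0,0]}

```text
time_s: 11.0
eef_pos: [0.5489, -0.1158, 0.118]
eef_rot: [-0.0, 0.773, -0.634, 0.0]
wrist_force: [0.2, 0.2, -1.2]
opening: 0.106
grasp_force: 58.6
```

>>> apply_moves:
  moves:
    - {"jaw": 0.0,"offset": [0,0,1],"rot": [0,0,0]}
    - {"jaw": 0.0,"offset": [0,0,0],"rot": [0,0,0]}
    - {"jaw": 0.0,"offset": [0,0,0],"rot": [0,0,0]}
    - {"jaw": 0.0,"offset": [0,0,0],"rot": [0,0,0]}
    - {"jaw": 0.0,"offset": [0,0,0],"rot": [0,0,0]}

```text
time_s: 11.62
eef_pos: [0.5491, -0.1159, 0.1174]
eef_rot: [-0.0, 0.773, -0.634, 0.0]
wrist_force: [-0.7, 0.1, 6.0]
opening: 0.109
grasp_force: 59.4
```

Contact is at 6 N. I'll ease off half a millimetre and open gently.

>>> apply_moves:
  moves:
    - {"jaw": 0.0,"offset": [0,0,-0.5],"rot": [0,0,0]}
    - {"jaw": 0.12,"offset": [0,0,0],"rot": [0,0,0]}
    - {"jaw": 0.15,"offset": [0,0,0],"rot": [0,0,0]}
    - {"jaw": 0.2,"offset": [0,0,0],"rot": [0,0,0]}
    - {"jaw": 0.25,"offset": [0,0,0],"rot": [0,0,0]}

```text
time_s: 12.25
eef_pos: [0.5488, -0.1158, 0.1173]
eef_rot: [0.0, 0.773, -0.634, -0.0]
wrist_force: [0.1, -0.1, 0.3]
opening: 0.251
grasp_force: 0.0
```

>>> apply_moves:
  moves:
    - {"jaw": 0.3,"offset": [0,0,0],"rot": [0,0,0]}
    - {"jaw": 0.35,"offset": [0,0,0],"rot": [0,0,0]}
    - {"jaw": 0.4,"offset": [0,0,0],"rot": [0,0,0]}
    - {"jaw": 0.4,"offset": [0,0,0],"rot": [0,0,0]}
    - {"jaw": 0.4,"offset": [0,0,0],"rot": [0,0,0]}

```text
time_s: 12.88
eef_pos: [0.5489, -0.1158, 0.1175]
eef_rot: [-0.0, 0.773, -0.634, 0.0]
wrist_force: [0.6, -1.1, 1.0]
opening: 0.394
grasp_force: 0.0
```

```bash
python3 - <<'E'
from h import *
im,d=ctrl.camera("scene");np.savez("pics/scene7.npz",im=im,d=d)
cv2.imwrite("pics/i.png",cv2.resize(im[130:230,320:420,::-1],(600,600),interpolation=2))
v,u=np.nonzero(d>0);P=world("scene",u,v,d[v,u]);hsv=cv2.cvtColor(im,cv2.COLOR_RGB2HSV)[v,u]
g=(hsv[:,0]>45)&(hsv[:,0]<85)&(hsv[:,1]>120)&(abs(P[:,0]-.55)<.04)&(abs(P[:,1]+.115)<.045)
t=np.radians(11.3);q=P[g][:,:2]-[.549,-.116];L=np.c_[q@[np.cos(t),np.sin(t)],q@[-np.sin(t),np.cos(t)],P[g][:,2]]*1000
for lo in range(40,190,15):
    k=(L[:,2]>=lo)&(L[:,2]<lo+15);print(lo,k.sum(),np.round(np.median(L[k],0),1) if k.any() else "")
E
```

```text
40 1 [-2.7 29.6 54. ]
55 0 
70 0 
85 4 [-1.9 13.5 95.2]
100 8 [ -2.7  27.6 104.7]
115 1 [ -1.5  30.6 121.4]
130 19 [ -3.1  11.4 136.1]
145 13 [ -3.1  11.8 151. ]
160 13 [ -2.9  11.  168.2]
175 12 [ -3.1   7.5 181.5]
```

View pics/i.png

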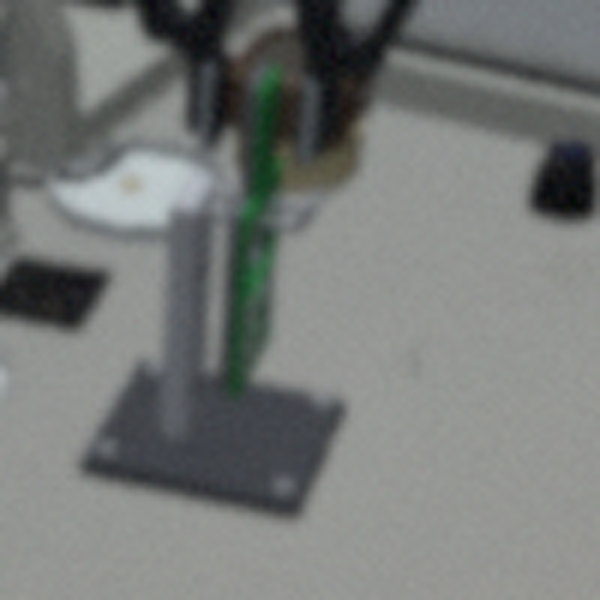

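The tag hangs straight and the fingers are clear of it on both sides. I'll retreat upward.

>>> apply_moves:
  moves:
    - {"jaw": 0.4,"offset": [0,0,-10],"rot": [0,0,0]}
    - {"jaw": 0.4,"offset": [0,0,-25],"rot": [0,0,0]}
    - {"jaw": 0.4,"offset": [0,0,-30],"rot": [0,0,0]}
    - {"jaw": 0.4,"offset": [0,0,-30],"rot": [0,0,0]}
    - {"jaw": 0.4,"offset": [0,0,-20],"rot": [0,0,0]}

```text
time_s: 13.55
eef_pos: [0.5496, -0.116, 0.2351]
eef_rot: [-0.0, 0.773, -0.634, 0.001]
wrist_force: [0.2, -0.5, 0.7]
opening: 0.4
grasp_force: 0.0
```

>>> apply_moves:
  moves:
    - {"jaw": 0.4,"offset": [0,0,0],"rot": [0,0,0]}
    - {"jaw": 0.4,"offset": [0,0,0],"rot": [0,0,0]}
    - {"jaw": 0.4,"offset": [0,0,0],"rot": [0,0,0]}
    - {"jaw": 0.4,"offset": [0,0,0],"rot": [0,0,0]}
    - {"jaw": 0.4,"offset": [0,0,0],"rot": [0,0,0]}

```text
time_s: 14.18
eef_pos: [0.5487, -0.1157, 0.232]
eef_rot: [0.0, 0.773, -0.634, -0.0]
wrist_force: [0.1, -0.6, -0.4]
opening: 0.403
grasp_force: 0.0
```

```bash
python3 - <<'E'
from h import *
im,d=ctrl.camera("scene")
cv2.imwrite("pics/j.png",cv2.resize(im[120:320,240:440,::-1],(600,600),interpolation=2))
E
```

```text
(no output)
```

View pics/j.png

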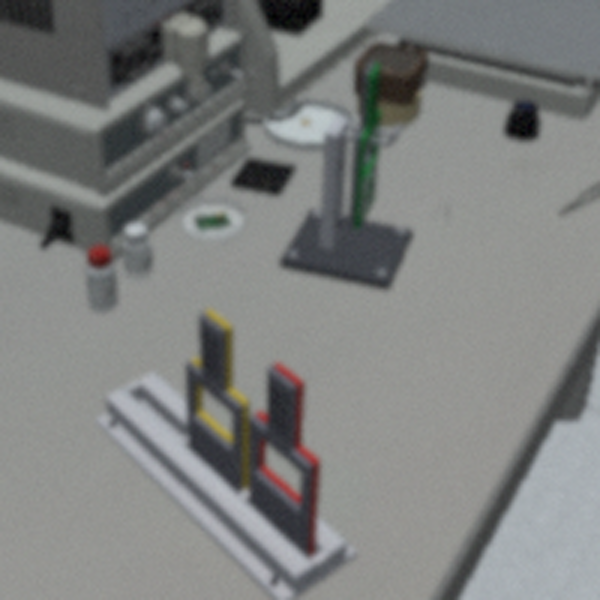

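The green tag hangs straight on the hook at crop (368,140) with the gripper clear of it. The yellow tag (215,400) and red tag (285,460) are still in the rack.

```bash
python3 -c "
from bench import ctrl
print(ctrl.hand_in())"
```

```text
the job is handed in; nothing more can be done
None
```

The green tag hangs straight and freely on the hook with its marked face outward, the yellow and red tags are still in the rack, and the job was handed in at about 14 s; the hand-in returned no verdict.

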